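# Back the indexing dial up one notch

### The job

The indexing dial has run one notch too far. With a fingertip, lift the pawl out of the teeth by tipping its ball-ended lever up and over, away from the dial, until it rests back; then push one of the dial's upright pegs to turn the dial back by one notch (clockwise seen from above), and finally tip the lever back towards the dial so that the pawl drops fully into that next notch. Push gently, pick nothing up, do not back the dial up by two notches, leave the blue ring seated on its hub and leave the other things standing where they are.

Things in the scene. Friction and masses are not known exactly. Their poses are not given: they have to be found in the camera images.
- fixture: Fixed indexing fixture: dark base plate 220 x 310 x 12 mm (y -110 to 200 mm), round steel dial, pawl on a dark red bracket. Origin on the table under the dial's axis, z up. Bracket on the +y side (y 115 to 165 mm, 52 mm wide, 84 mm high). The pawl's pivot, parallel to x, is at y 130 mm, 72 mm high, so the lever swings in this y-z plane.
- dial_hub (a point): Point on the dial's axis on its flat top, 42 mm above the table; turns with the dial. Dial 194 mm across; round its rim twelve upward saw teeth, 30 degrees apart, 12 mm high, 78 to 96 mm from the axis. In the middle a steel spigot (radius 22, height 18 mm) inside the blue ring. Four upright pegs stand 60 mm from the axis at 45, 135, 225, 315 degrees from this x axis.
- peg_a (a point): Top centre of the dial peg at 315 degrees in the dial's own axes; moves with the dial. Each peg is 12 mm in diameter and rises 34 mm above the dial's top, to 76 mm above the table.
- peg_b (a point): Top centre of the like peg at 225 degrees in the dial's own axes; moves with the dial.
- dial (a joint): Dial angle, rad, positive counter-clockwise from above (forward). Starts at 0 to 0.06 (play). One notch back is about -0.52: the pawl drops fully home between -0.54 and -0.45. With the pawl down the steep tooth faces stop backward turning (at -0.02 in the first notch, -0.54 in the next), ramps let it turn forward. Stiff: about 4 N at a peg; stays where it is left.
- pawl (a joint): Pawl angle, rad: 0 = nose fully down in a notch, about 0.27 = nose on top of a tooth, 1.05 = tipped back against its stop. The weighted lever tips by itself: above about 0.75 it falls open and stays, below about 0.55 it falls shut. Takes under 2 N at the ball.
- pawl_knob (a point): Centre of the black ball (24 mm diameter) ending the pawl's lever (8 mm thick, 70 mm from pivot to ball). Pawl down: it leans towards the dial, 100 mm from the dial's axis, 135 mm above the table. Pawl fully back: 170 mm from the axis, 129 mm high. Upright: 142 mm high.
- ring_center (a point): Centre of the loose blue plastic ring (76 mm outside, 48 mm bore, 14 mm high) lying on the dial round the spigot, 49 mm above the table. It rides with the dial.
- collar: Bystander: loose aluminium collar, 52 mm across, 28 mm bore, 26 mm high, on the table; origin under its centre.
- oil_bottle: Bystander: small white bottle with black cap, 40 mm across, 85 mm high, on the table; origin under its centre.
- clamp_block: Bystander: loose aluminium block 45 x 60 x 28 mm with two screw heads on top (36 mm high in all), on the table; origin under its centre.
Mind the look-alikes: they are no part of the job. Of the things shaped like the part that bears ring_center, the blue one is meant.

How it is judged:
By the outcome, as a careful person would: the job done as asked, in the order asked, and still so for the second after the job is handed in, with the robot touching nothing.
It also fails if it takes over 64 s, if anything falls off the work surface, if the arm or the gripper's body presses on something with over 40 N, if the wrist force passes 120 N, or if a joint passes its speed limit or range.

### The arm

A 7-joint arm with a two-finger parallel gripper is mounted at the origin on the work surface. World frame = base frame: x ahead of the robot, y to its left, z up, the work surface at z = 0. Lengths are in m, angles in rad, forces in N, time in s.
With the tool pointing down it reaches from about 0.4 to 0.85 m from the base axis. Payload 10.4 kg.
Tool frame: the origin (TCP) lies on the centre line of the jaws, within the pads' length; the fingertips stand r.tip_extent ahead of it and the grasp point (between the pads) lies 8 mm behind it (r.tip_extent is the distance from the TCP to the fingertips, in m); z points along the fingers, y is the direction in which the jaws open and shut (so a half turn about z gives the same grasp; the last joint's range is limited). The gripper opens to 87 mm and grips with 3 to 60 N. Pads are 19 mm wide; open, the fingers measure 117 mm over their backs; the gripper's body (75 mm by 190 mm) begins 51 mm behind the grasp point.
Start: joints at [-1.29, 0.332, -0.065, 1.46, 0.022, 1.35, -0.088], TCP at [0.187, 0.596, 0.234] pointing down, gripper open.
Joint ranges: [-2.6, 2.6], [-0.5, 2.12], [-1.47, 1.34], [0.16, 2.42], [-1.27, 4.41], [0.06, 2.06], [-2.6, 2.6]. Speed limits (rad/s): [2.22, 2.22, 2.79, 2.79, 3.14, 3.14, 3.14].

### API

Orientations are given as a unit quaternion [x, y, z, w].
In Python, from bench import r gives the robot as it stands.
- The arm moves only by the shell command python3 -m jog 'ROWS' [FORCE]. ROWS is JSON, a list of rows, each a list of 7 numbers: the shift along the tool's x, y, z in cm, then the turn, a rotation vector about the tool's x, y, z in rad, then the opening, from -1 (shut) to 1 (fully open). In form: [[tx, ty, tz, wx, wy, wz, jaw], ...]. A call has 1 to 20 rows; each row shifts and turns the commanded pose from where the row before left it, along the tool's axes as they then stand; what a row does not reach is not made up. A row lasts 1/8 s, in which the tool goes at most 62.5 mm and 10.7 degrees, less where a joint would pass 70% of its speed; a pose out of reach is approached as far as the arm can. A call with a gripper value outside its range is refused whole. The fingers move at their own pace and stop on an object; FORCE is the grip in N (left out, the last holds). Time passes only in rows, so rows that do not move let the fingers close. It gives the time, the measured TCP pose, the force and the opening at its end, in the units of the state.
- r.read_state(): the state, without advancing time (a new reading comes with each control period).
- r.camera(name): name is "scene" or "top" or "wrist"; returns a dict with "frame" (420x560x3 uint8, red, green, blue), "fx", "fy", "cx", "cy" (pixels), "camera_from_world" (4x4, takes a point from world to camera coordinates). Camera axes: x right, y down, z forward; pixel columns grow to the right and rows downward; lengths in m; the calibration is good to about 2 mm. A picture is of the moment at which its call begins. There is no depth.
- r.close_job(): hands the job in, once; it reports no verdict.
Trained networks look in a picture, given as the dict that the camera call returned (one of the last four; its "shot" number tells which), for a name from the list of things; names that differ only in an ending like _2 or _b are one class to them, and where a whole thing is asked for, a point or a joint stands for the part that bears it (a point fixed in the world has none). Each returns a list of dicts, best first, with "score" (0 to 1); they miss things now and then, are a little off and sometimes report something else, mostly with a low value. They report only what shows in the picture. A call takes as long as a camera call. They do not tell look-alikes from the thing itself.
- r.search_frame(picture, thing): "rect" ([left, top, right, bottom] in pixels, round what is visible of it).
The state is a dict: "time": time; "joint_positions": joint angles; "joint_vel": joint speeds; "joint_torque": joint torques, N m; "ee_pos": TCP position; "eef_rot": TCP orientation; "ft_force": force on the tool from outside, world axes, zero at the start; "torque": the same for the moment, N m; "width": finger opening in m.
Only numpy, scipy, OpenCV 4.12 (cv2) and the standard library are available. Lean on these libraries where they do the work, as an engineer would, in place of code of your own. Each camera call takes 0.05 s, during which the arm holds its last target.

## Working session

There is one attempt and no reset: what is moved stays moved. The work goes in short steps, Python scripts to look and compute and a shell command to move; the robot and the scene stay as the last step left them, time stands still between calls to the robot, and variables do not carry over. Pictures are saved under pics/ and viewed, and the job is handed in when it is done.

```bash
mkdir -p pics; ls; python3 - <<'E'
from bench import r
import cv2
s=r.read_state(); print({k:(v if not hasattr(v,'round') else v) for k,v in s.items()}, r.tip_extent)
for n in("scene","top","wrist"):
    p=r.camera(n); cv2.imwrite(f"pics/{n}0.png",p["frame"][:,:,::-1])
    print(n,p["fx"],p["cx"],p["cy"],p["camera_from_world"])
    for t in ("dial_hub","peg_a","pawl_knob","ring_center","pawl","fixture","collar","oil_bottle","clamp_block"):
        print(t,[(d["rect"],round(d["score"],2)) for d in r.search_frame(p,t)])
E
```

```text
pics
{'time': 0.0, 'joint_positions': array([-1.28960148,  0.33286575, -0.06469313,  1.46100086,  0.02162011,
        1.34989477, -0.08850484]), 'joint_vel': array([-3.88957461e-04,  9.45890556e-04,  5.17487462e-04,  1.58805884e-03,
       -6.14247247e-04, -1.81243185e-04,  7.04489343e-05]), 'joint_torque': array([ 2.10778616e-06, -6.23245025e+01,  2.44998594e-02, -3.89898920e+01,
       -6.14348240e-02,  3.96167336e-02,  1.55634057e-04]), 'ee_pos': array([0.18686272, 0.59599619, 0.23272932]), 'eef_rot': array([ 1.51306359e-01,  9.88486643e-01, -7.33380740e-04, -6.54951767e-05]), 'ft_force': array([ 0.08410878,  0.63676721, -0.75413323]), 'torque': array([-0.00582829,  0.00566184, -0.01922078]), 'width': 0.08722952576202886} 0.011
scene 378.90939700661426 280.5659991398199 211.67897509537758 [[-0.67990736  0.73325339 -0.00809033  0.46265521]
 [ 0.55664732  0.50890494 -0.65662739 -0.15499075]
 [-0.47735705 -0.45094926 -0.75417174  1.02343016]
 [ 0.          0.          0.          1.        ]]
dial_hub [([223.6, 189.9, 313.6, 271.2], 0.89), ([304.2, 213.9, 329.7, 252.6], 0.62)]
peg_a 
[... 1076 characters left out ...]
.8, 176.3, 348.8, 262.1], 0.24)]
fixture [([212.4, 175.4, 355.9, 274.7], 0.58)]
collar [([257.2, 143.0, 278.0, 164.2], 0.78)]
oil_bottle [([321.0, 132.2, 345.6, 153.2], 0.72), ([241.0, 214.2, 265.8, 227.6], 0.25)]
clamp_block [([359.5, 203.9, 392.0, 230.6], 0.8)]
wrist 357.9293509692231 285.2557348301368 201.71173963777184 [[ 2.99529630e-01  9.54086933e-01  3.53080333e-04 -6.25092081e-01]
 [ 9.24924200e-01 -2.90464930e-01  2.45245485e-01 -2.94499368e-02]
 [ 2.34088070e-01 -7.31317168e-02 -9.69460947e-01  3.89905856e-01]
 [ 0.00000000e+00  0.00000000e+00  0.00000000e+00  1.00000000e+00]]
dial_hub []
peg_a []
pawl_knob []
ring_center []
pawl []
fixture []
collar []
oil_bottle []
clamp_block []
```

View pics/scene0.png

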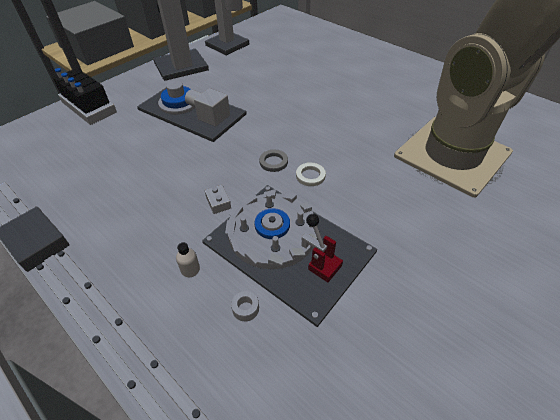

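View pics/top0.png

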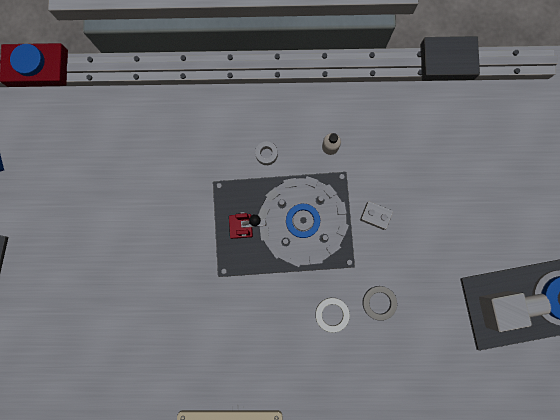

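```bash
python3 - <<'E'
import cv2
a=cv2.imread("pics/top0.png")[165:285,200:360];b=cv2.imread("pics/scene0.png")[180:330,190:390]
cv2.imwrite("pics/topz.png",cv2.resize(a,None,fx=5,fy=5,interpolation=cv2.INTER_CUBIC))
cv2.imwrite("pics/scenez.png",cv2.resize(b,None,fx=4,fy=4,interpolation=cv2.INTER_CUBIC))
E
```

```text
(no output)
```

View pics/topz.png

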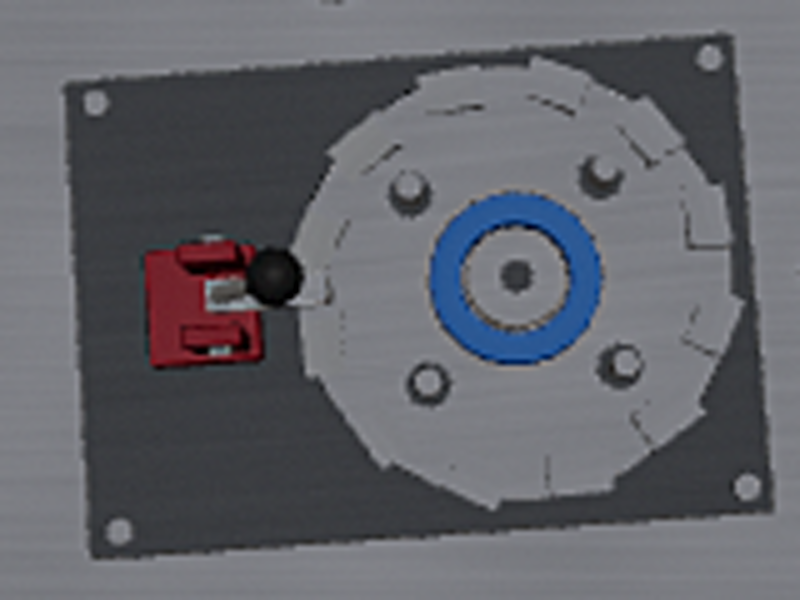

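View pics/scenez.png

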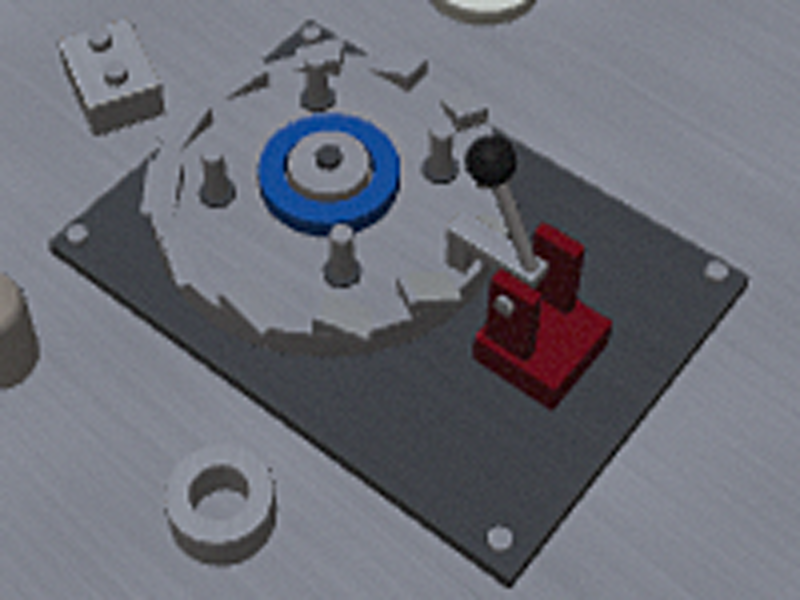

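```bash
cat > h.py <<'E'
import numpy as np,cv2
from scipy.optimize import least_squares
def proj(p,P):
    P=np.atleast_2d(P);T=np.array(p["camera_from_world"]);c=P@T[:3,:3].T+T[:3,3]
    return np.c_[p["fx"]*c[:,0]/c[:,2]+p["cx"],p["fy"]*c[:,1]/c[:,2]+p["cy"]]
def ray(p,uv,z):
    T=np.array(p["camera_from_world"]);R=T[:3,:3];o=-R.T@T[:3,3]
    d=R.T@np.array([(uv[0]-p["cx"])/p["fx"],(uv[1]-p["cy"])/p["fy"],1]);return o+d*(z-o[2])/d[2]
def tw(f,P):
    P=np.atleast_2d(P);c,s=np.cos(f[2]),np.sin(f[2]);return np.c_[f[0]+c*P[:,0]-s*P[:,1],f[1]+s*P[:,0]+c*P[:,1],P[:,2]]
E
python3 - <<'E'
from h import *
from bench import r
t=r.camera("top");s=r.camera("scene")
zt=lambda L:(np.array(L)+.5)/5-.5+[200,165]
zs=lambda L:(np.array(L)+.5)/4-.5+[190,180]
# fixture pts: corners (x+,y+),(x+,y-),(x-,y-),(x-,y+) plate top z 12
C=np.array([[.11,.2,.012],[.11,-.11,.012],[-.11,-.11,.012],[-.11,.2,.012]])
pt=zt([[65,83],[733,35],[773,512],[92,557]])
# scene: corner seen bottom(510,585)->bottom edge; left(52,245); right(747,283)
ps=zs([[510,573],[52,243],[747,281]])
Cs=C[[0,1,3]]
for w in ((1,0),(0,1),(1,1)):
    f=least_squares(lambda f:np.r_[w[0]*(proj(t,tw(f,C))-pt).ravel(),w[1]*(proj(s,tw(f,Cs))-ps).ravel()],[.55,-.15,0]);print(w,f.x,f.fun.round(1))
f=f.x
for n,z,u,v in (("spigot",.060,zt([517,276]),zs([329,157])),("knob",.135,zt([274,276]),zs([491,160]))):
    print(n,ray(t,u,z),ray(s,v,z))
g=lambda q:np.r_[(proj(t,q)-zt([274,276]))[0],(proj(s,q)-zs([491,160]))[0]]
k=least_squares(g,[.55,-.1,.13]);print("knob3d",k.x,k.fun, "pred",tw(f,[0,.1,.135]))
print("hub",tw(f,[0,0,.042]))
for th,u in zip((45,135,225,315),zt([[410,185],[428,382],[627,357],[603,168]])):
    q=ray(t,u,.076)[:2]-f[:2];print(th,np.hypot(*q),np.degrees(np.arctan2(q[1],q[0])-f[2])%360)
E
```

```text
(1, 0) [ 0.52978813 -0.16498852  0.06105653] [-0.2 -0.4  0.2 -0.3  0.4  0.2 -0.5  0.5 -0.   0.  -0.  -0.   0.  -0. ]
(0, 1) [ 0.52906673 -0.16453894  0.06095967] [-0.  -0.   0.  -0.   0.   0.  -0.   0.  -0.   1.6 -1.2 -1.1  1.2 -1.5]
(1, 1) [ 0.52948443 -0.1647621   0.06142337] [-0.3 -0.3  0.1 -0.2  0.4  0.3 -0.6  0.7 -0.2  1.6 -1.4 -1.   1.  -1.5]
spigot [ 0.53038551 -0.16510284  0.06      ] [ 0.52804507 -0.16572303  0.06      ]
knob [ 0.52424843 -0.06443161  0.135     ] [ 0.52291661 -0.06434182  0.135     ]
knob3d [ 0.52387241 -0.06413003  0.13606628] [-0.18649732  0.13761871 -0.2108605  -0.01727255] pred [[ 0.52334595 -0.06495068  0.135     ]]
hub [[ 0.52948443 -0.1647621   0.042     ]]
45 0.06026449712563066 45.90983786814479
135 0.05991143108154071 136.18930528054335
225 0.05841252488565195 228.80815012810908
315 0.05910875255690631 317.24727318536435
```

Fixture found at about (0.529, -0.165) with yaw 0.061. The spigot, knob and pegs agree with this to about 2 mm. The ring meant is the blue one on the dial at top pixel (303,220). The white and grey rings at (333,315) and (380,303), and the other device's blue ring at (555,298), are look-alikes. First I shut the jaws, then turn so that tool x points along fixture +y and tool y along fixture +x.

```bash
python3 -m jog '[[0,0,0,0,0,0.1507,-1],[0,0,0,0,0,0.1507,-1],[0,0,0,0,0,0.1507,-1],[0,0,0,0,0,0.1507,-1],[0,0,0,0,0,0.1507,-1],[0,0,0,0,0,0.1507,-1],[0,0,0,0,0,0.1507,-1],[0,0,0,0,0,0.1507,-1],[0,0,0,0,0,0,-1]]' 10
cat >> h.py <<'E'
F=np.array([.5295,-.1648,.0614])
def where():
    from bench import r
    from scipy.spatial.transform import Rotation as R
    s=r.read_state();p=s["ee_pos"];c,sn=np.cos(F[2]),np.sin(F[2]);d=p[:2]-F[:2]
    M=R.from_quat(s["eef_rot"]).as_matrix()
    print("t",round(s["time"],2),"fix xy mm",(np.array([c*d[0]+sn*d[1],-sn*d[0]+c*d[1]])*1000).round(1),"tip z mm",round((p[2]-.011)*1000,1),
     "toolx fixdeg",round(np.degrees(np.arctan2(M[1,0],M[0,0])-F[2]),1),"zax",M[:,2].round(3),"F",s["ft_force"].round(1),"w",round(s["width"],4),"q",s["joint_positions"].round(2))
E
python3 -c "from h import *;where()"
```

```text
time: 2.72
ee_pos: [0.1869, 0.5964, 0.2336]
eef_rot: [0.685, 0.729, 0.0, 0.0]
ft_force: [-0.6, 0.1, -0.4]
width: 0.0053
t 2.73 fix xy mm [-295.3  780.8] tip z mm 222.6 toolx fixdeg 90.1 zax [ 0.  0. -1.] F [-0.6  0.1 -0.4] w 0.0053 q [-1.42  0.33  0.1   1.47 -0.03  1.35 -1.25]
```

```bash
python3 -m jog '[[-2,2,0,0,0,0,-1],[-3.5,3,0,0,0,0,-1],[-3.5,3,0,0,0,0,-1],[-3.5,3,0,0,0,0,-1],[-4,3,0,0,0,0,-1],[-4,3,0,0,0,0,-1],[-4,2.5,0,0,0,0,-1],[-4,2,0,0,0,0,-1],[-4,2,0,0,0,0,-1],[-4,1.5,0,0,0,0,-1],[-4,1.5,0,0,0,0,-1],[-4,1,0,0,0,0,-1],[-4,1,0,0,0,0,-1],[-4,0.5,0,0,0,0,-1],[-4,0.5,0,0,0,0,-1],[-4,0,0,0,0,0,-1],[-4,0,0,0,0,0,-1],[-4,0,0,0,0,0,-1],[-3,0,0,0,0,0,-1],[-1,0,0,0,0,0,-1]]'
python3 -c "from h import *;where()"
```

```text
time: 5.22
ee_pos: [0.5257, -0.111, 0.2337]
eef_rot: [0.685, 0.729, -0.0, 0.0]
ft_force: [0.1, 0.2, -0.3]
width: 0.0005
t 5.22 fix xy mm [-0.5 54. ] tip z mm 222.7 toolx fixdeg 90.0 zax [ 0. -0. -1.] F [ 0.1  0.2 -0.3] w 0.0005 q [-0.5   0.15  0.69  1.73 -0.1   1.3   0.27]
```

```bash
python3 -m jog '[[0,0,2,0,0,0,-1],[0,0,3,0,0,0,-1],[0,0,3,0,0,0,-1],[0,0,2,0,0,0,-1],[0,0,0,0,0,0,-1]]'
python3 - <<'E'
from h import *;where()
from bench import r
for n in ("scene","wrist"):
    p=r.camera(n);f=p["frame"][:,:,::-1]
    if n=="scene": f=cv2.resize(f[130:330,190:420],None,fx=3,fy=3)
    cv2.imwrite(f"pics/{n}1.png",f)
E
```

```text
time: 5.85
ee_pos: [0.5251, -0.1078, 0.1323]
eef_rot: [0.684, 0.729, -0.001, -0.001]
ft_force: [0.0, 0.4, 0.6]
width: 0.0007
t 5.85 fix xy mm [-0.9 57.1] tip z mm 121.3 toolx fixdeg 90.2 zax [-0.003  0.    -1.   ] F [0.  0.4 0.6] w 0.0007 q [-0.47  0.25  0.67  1.85 -0.18  1.1   0.33]
```

View pics/scene1.png

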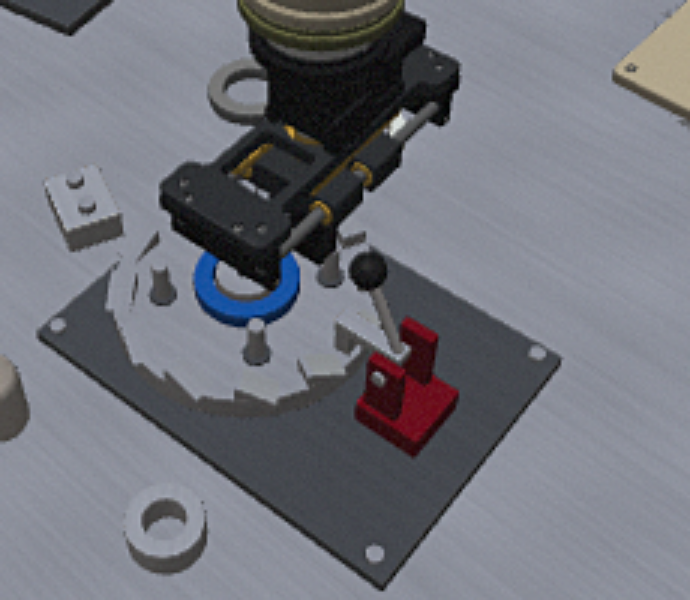

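View pics/wrist1.png

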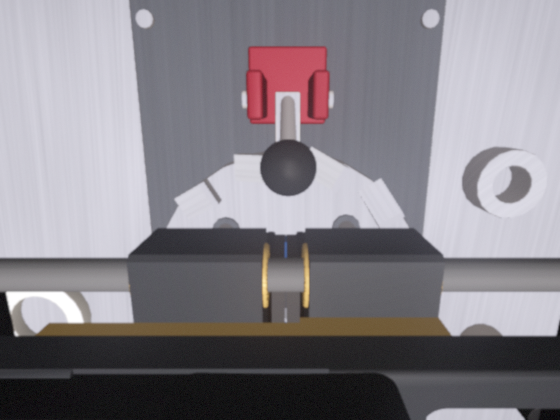

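The picture shows the closed fingers on the dial side of the ball, and the ball centred on the fingers (wrist column 288). Now I push gently along +x tool.

```bash
python3 -m jog '[[0.6,0,0,0,0,0,-1],[0.7,0,0,0,0,0,-1],[0.6,0,0,0,0,0,-1],[0.5,0,0,0,0,0,-1],[0.5,0,0,0,0,0,-1],[0.5,0,0,0,0,0,-1],[0.5,0,0,0,0,0,-1],[0.5,0,0,0,0,0,-1],[0.5,0,0,0,0,0,-1],[0.5,0,0,0,0,0,-1],[0.5,0,0,0,0,0,-1],[0.5,0,0,0,0,0,-1],[0.5,0,0,0,0,0,-1],[0.5,0,0,0,0,0,-1],[0.5,0,0,0,0,0,-1],[0.5,0,0,0,0,0,-1]]'
python3 - <<'E'
from h import *;where()
from bench import r
for n in ("scene","wrist"):
    p=r.camera(n);f=p["frame"][:,:,::-1]
    if n=="scene": f=cv2.resize(f[130:330,190:420],None,fx=3,fy=3)
    cv2.imwrite(f"pics/{n}2.png",f)
E
```

```text
time: 7.95
ee_pos: [0.5207, -0.0249, 0.1335]
eef_rot: [0.685, 0.728, 0.0, -0.0]
ft_force: [0.8, -0.1, 0.1]
width: 0.0004
t 7.95 fix xy mm [ -0.2 140.2] tip z mm 122.5 toolx fixdeg 90.0 zax [ 0.  0. -1.] F [ 0.8 -0.1  0.1] w 0.0004 q [-0.6   0.21  0.63  1.89 -0.14  1.09  0.14]
```

View pics/scene2.png

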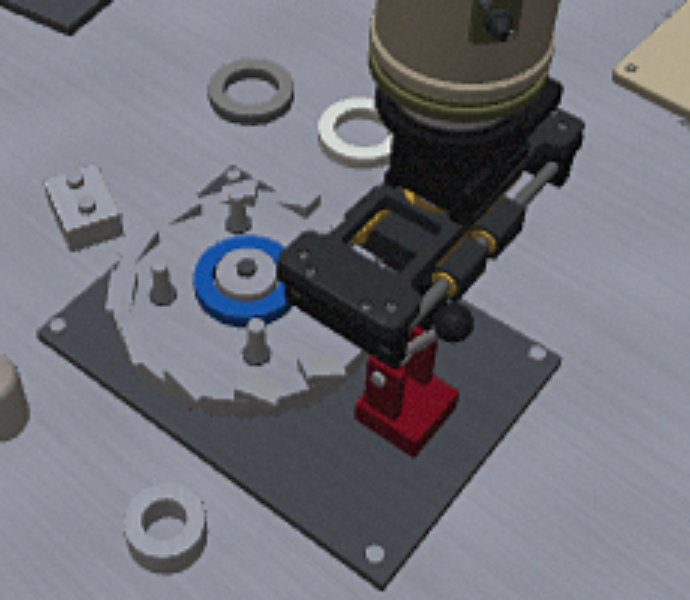

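View pics/wrist2.png

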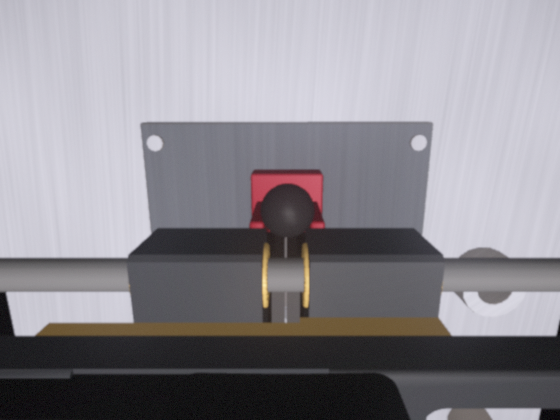

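Lever has tipped back: the ball is beyond the bracket and the residual force is about 0. Now up, over to peg_b's far side, and turn 30°.

```bash
python3 -m jog '[[-0.3,0,-1,0,0,0,-1],[0,0,-2,0,0,0,-1],[0,0,-2,0,0,0,-1],[-2,0,0,0,0,0,-1],[-3,0,0,0,0,0,-1],[-3,-0.5,0,0,0,0,-1],[-3,-0.5,0,0,0,0,-1],[-3,-0.5,0,0,0,0,-1],[-3,-0.5,0,0,0,0,-1],[-2.5,-0.5,0,0,0,0,-1],[-1.2,-0.15,0,0,0,0,-1],[0,0,0,0,0,-0.131,-1],[0,0,0,0,0,-0.131,-1],[0,0,0,0,0,-0.131,-1],[0,0,0,0,0,-0.131,-1],[0,0,0,0,0,0,-1]]'
python3 - <<'E'
from h import *;where()
from bench import r
for n in ("scene","top"):
    p=r.camera(n);f=p["frame"][:,:,::-1]
    f=cv2.resize(f[130:330,190:420],None,fx=3,fy=3)
    cv2.imwrite(f"pics/{n}3.png",f)
E
```

```text
time: 10.05
ee_pos: [0.5074, -0.2362, 0.1838]
eef_rot: [0.473, 0.881, 0.0, 0.0]
ft_force: [0.2, 0.1, -0.7]
width: 0.0006
t 10.05 fix xy mm [-26.4 -69.9] tip z mm 172.8 toolx fixdeg 120.0 zax [ 0.  0. -1.] F [ 0.2  0.1 -0.7] w 0.0006 q [-0.23  0.25  0.69  1.74 -0.17  1.21  1.08]
```

View pics/scene3.png

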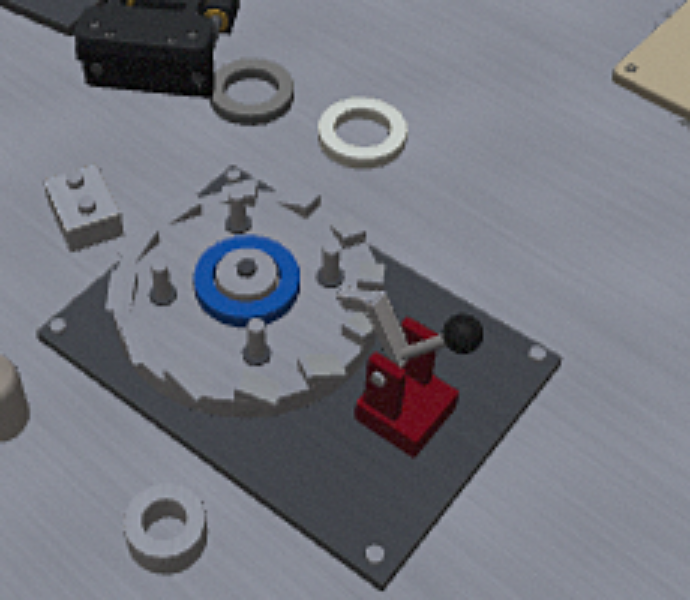

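View pics/top3.png

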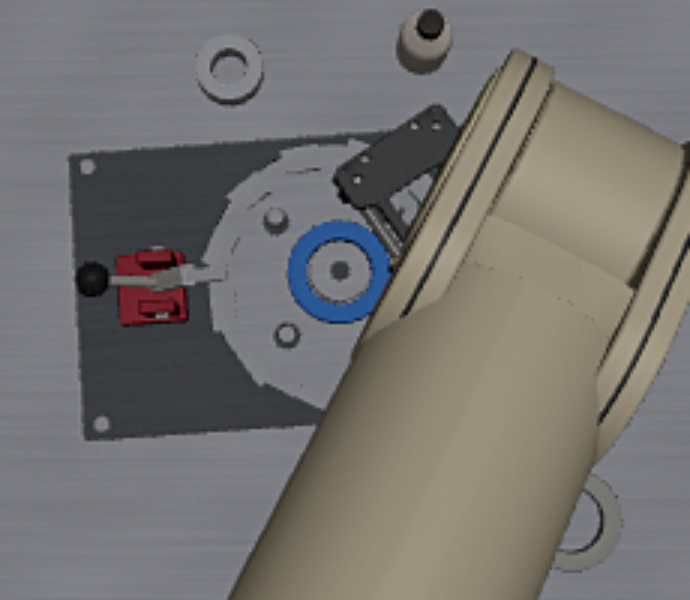

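```bash
cat >> h.py <<'E'
def dialfit(p,uv,f=F):
    uv=np.array(uv,float);th0=np.radians([45,135,225,315])
    best=None
    def pts(a): 
        return proj(p,tw(f,np.c_[.06*np.cos(th0+a),.06*np.sin(th0+a),np.full(4,.076)]))
    for a0 in np.linspace(-.6,.2,9):
        def res(x):
            q=pts(x[0])+x[1:];D=q[:,None]-uv[None];j=np.argmin((D**2).sum(2),0)
            return D[j,range(len(uv))].ravel()
        s=least_squares(res,[a0,0,0])
        if best is None or s.cost<best.cost: best=s
    print("dial",best.x.round(3),best.fun.round(1))
E
python3 - <<'E'
from h import *
from bench import r
p=r.camera("scene")
dialfit(p,(np.array([[161,270],[237,199],[331,252],[257,325]])+.5)/3-.5+[190,130])
t=r.camera("top")
zt=lambda L:(np.array(L)+.5)/5-.5+[200,165]
dialfit(t,zt([[410,183],[428,381],[627,357],[605,167]]))
E
python3 -m jog '[[0,0,2,0,0,0,-1],[0,0,3,0,0,0,-1],[0,0,3,0,0,0,-1],[0,0,2.3,0,0,0,-1],[0,0,1,0,0,0,-1],[0,0,0,0,0,0,-1]]'
python3 - <<'E'
from h import *;where()
from bench import r
for n in ("scene","wrist"):
    p=r.camera(n);f=p["frame"][:,:,::-1]
    if n=="scene": f=cv2.resize(f[130:330,190:420],None,fx=3,fy=3)
    cv2.imwrite(f"pics/{n}4.png",f)
E
```

```text
dial [0.035 0.321 1.727] [-0.3 -0.3 -0.1 -0.4  0.3 -0.4  0.1  1.1]
dial [ 0.03  -0.029 -0.61 ] [-0.2  0.2  0.2 -0.2 -0.   0.6  0.1 -0.6]
time: 11.0
ee_pos: [0.507, -0.2365, 0.0704]
eef_rot: [0.473, 0.881, -0.0, -0.0]
ft_force: [0.2, -0.0, -0.0]
width: 0.0007
t 11.0 fix xy mm [-26.8 -70.1] tip z mm 59.4 toolx fixdeg 120.0 zax [-0.001  0.    -1.   ] F [ 0.2 -0.  -0. ] w 0.0007 q [-0.18  0.39  0.64  1.84 -0.28  1.    1.16]
```

View pics/scene4.png

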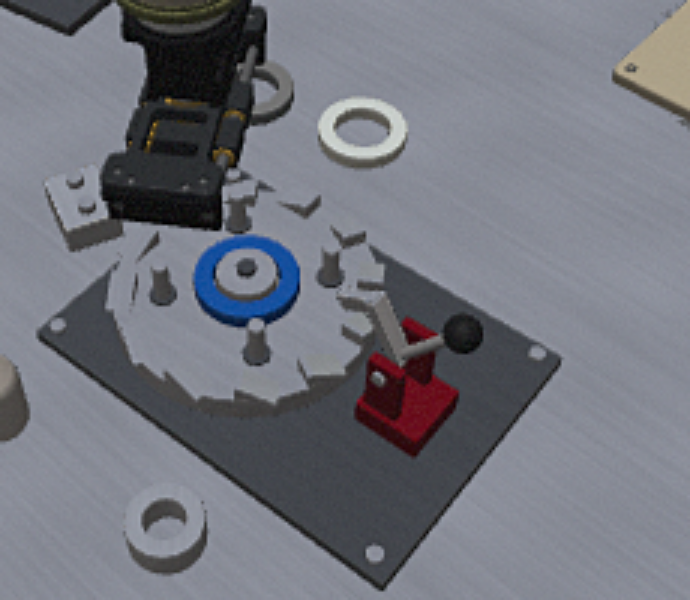

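View pics/wrist4.png

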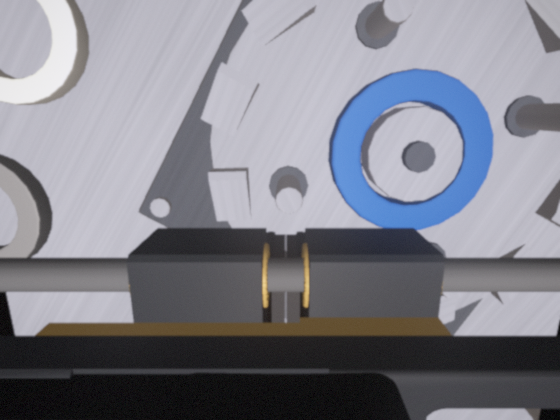

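The peg stands straight ahead of the fingers (wrist 289,192) and the dial is at about 0.03. I push to just short of the goal, then measure.

```bash
python3 -m jog '[[0.4,0,0,0,0,0,-1],[0.5,0,0,0,0,0,-1],[0.4,0,0,0,0,0,-1],[0.3,0,0,0,0,0,-1],[0.3,0,0,0,0,0,-1],[0.3,0,0,0,0,0,-1],[0.3,0,0,0,0,0,-1],[0.3,0,0,0,0,0,-1],[0.3,0,0,0,0,0,-1],[0.3,0,0,0,0,0,-1],[0.3,0,0,0,0,0,-1],[0.2,0,0,0,0,0,-1],[0.2,0,0,0,0,0,-1],[0.1,0,0,0,0,0,-1],[0,0,0,0,0,0,-1],[0,0,0,0,0,0,-1]]'
python3 - <<'E'
from h import *;where()
from bench import r
for n in ("scene",):
    p=r.camera(n);f=p["frame"][:,:,::-1]
    cv2.imwrite(f"pics/{n}5.png",cv2.resize(f[180:280,210:343],None,fx=6,fy=6,interpolation=cv2.INTER_CUBIC))
E
```

```text
time: 13.1
ee_pos: [0.484, -0.2018, 0.0706]
eef_rot: [0.473, 0.881, -0.0, 0.0]
ft_force: [-0.0, -4.6, 1.0]
width: 0.0003
t 13.1 fix xy mm [-47.7 -34.1] tip z mm 59.6 toolx fixdeg 120.0 zax [ 0. -0. -1.] F [-0.  -4.6  1. ] w 0.0003 q [-0.26  0.31  0.65  1.94 -0.23  0.97  1.09]
```

View pics/scene5.png

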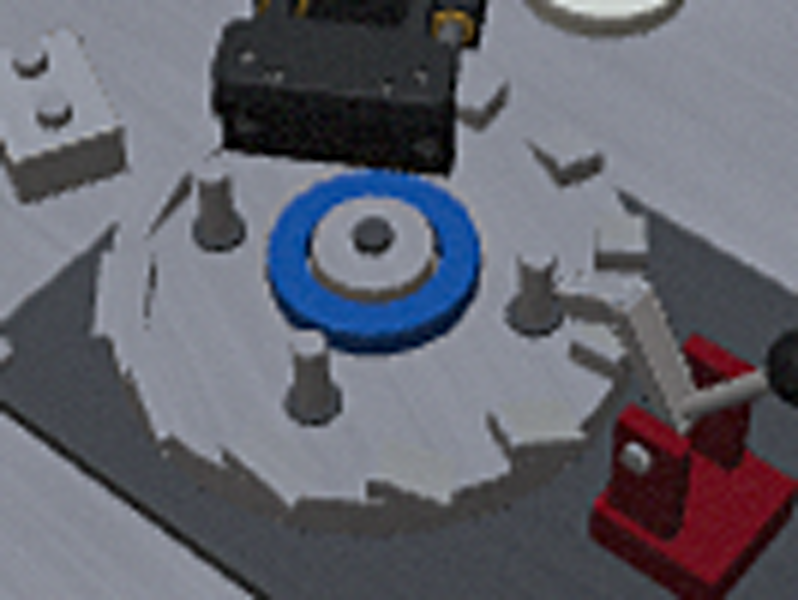

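```bash
python3 - <<'E'
from h import *
from bench import r
p=r.camera("scene")
dialfit(p,(np.array([[215,182],[308,339],[538,262]])+.5)/6-.5+[210,180])
E
```

```text
dial [-0.441  0.229  1.204] [-0.3 -1.2  0.2  1.4  0.  -0.2]
```

```bash
python3 -m jog '[[0.2,0,0,0,0,0,-1],[0.2,0,0,0,0,0,-1],[0,0,0,0,0,0,-1],[0,0,0,0,0,0,-1]]'; python3 -c "from h import *;where()"
python3 -m jog '[[-0.5,0,0,0,0,0,-1],[-1,0,0,0,0,0,-1],[-1,0,0,0,0,0,-1],[0,0,-2,0,0,0,-1],[0,0,-3,0,0,0,-1],[0,0,-4,0,0,0,-1],[0,0,-3,0,0,0,-1],[0,0,0,0,0,0.131,-1],[0,0,0,0,0,0.131,-1],[0,0,0,0,0,0.131,-1],[0,0,0,0,0,0.131,-1],[0,0,0,0,0,0,-1]]'
python3 - <<'E'
from h import *;where()
from bench import r
for n in ("scene",):
    p=r.camera(n);f=p["frame"][:,:,::-1]
    cv2.imwrite(f"pics/{n}6.png",cv2.resize(f[180:280,210:343],None,fx=6,fy=6,interpolation=cv2.INTER_CUBIC))
E
```

```text
time: 13.7
ee_pos: [0.4819, -0.1977, 0.0705]
eef_rot: [0.473, 0.881, 0.0, -0.0]
ft_force: [0.3, -2.6, 1.0]
width: 0.0005
t 13.7 fix xy mm [-49.5 -29.9] tip z mm 59.5 toolx fixdeg 120.0 zax [ 0.     0.001 -1.   ] F [ 0.3 -2.6  1. ] w 0.0005 q [-0.26  0.3   0.65  1.94 -0.22  0.96  1.08]
time: 15.2
ee_pos: [0.4957, -0.2194, 0.1905]
eef_rot: [0.685, 0.729, -0.0, -0.0]
ft_force: [-0.8, 0.9, -0.4]
width: 0.0009
t 15.2 fix xy mm [-37.1 -52.4] tip z mm 179.5 toolx fixdeg 90.0 zax [-0. -0. -1.] F [-0.8  0.9 -0.4] w 0.0009 q [-0.33  0.21  0.76  1.77 -0.15  1.22  0.53]
```

View pics/scene6.png

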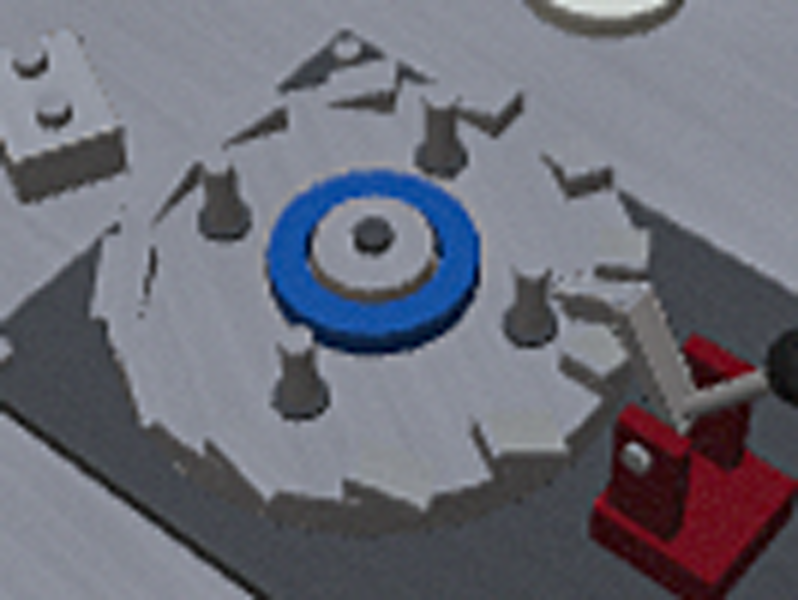

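```bash
python3 - <<'E'
from h import *
from bench import r
p=r.camera("scene")
dialfit(p,(np.array([[220,170],[440,105],[533,273],[296,339]])+.5)/6-.5+[210,180])
t=r.camera("top");f=t["frame"][:,:,::-1]
cv2.imwrite("pics/top6.png",cv2.resize(f[165:285,200:360],None,fx=5,fy=5,interpolation=cv2.INTER_CUBIC))
E
```

```text
dial [-0.517  0.113  1.436] [-0.3 -0.5  0.3 -0.3 -0.  -0.1  0.   1. ]
```

View pics/top6.png

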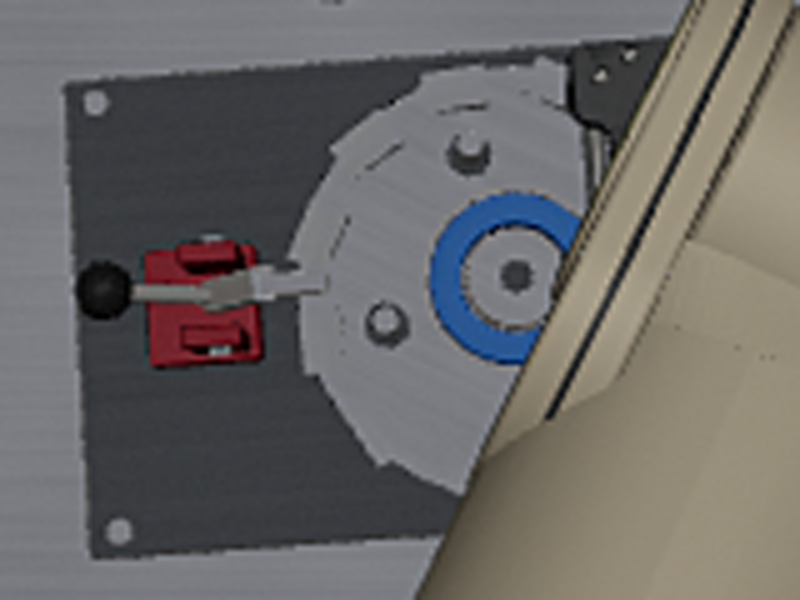

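The rim pattern matches the start, one notch on, and the dial reads -0.50 to -0.52 by finger position and camera. Now round to the back of the ball.

```bash
python3 -m jog '[[2,0.5,0,0,0,0,-1],[3,0.5,0,0,0,0,-1],[3,0.5,0,0,0,0,-1],[3,0.5,0,0,0,0,-1],[3,0.5,0,0,0,0,-1],[3,0.5,0,0,0,0,-1],[3,0.5,0,0,0,0,-1],[3,0.2,0,0,0,0,-1],[2.7,0,0,0,0,0,-1],[0,0,0,0,0,0,-1],[0,0,2,0,0,0,-1],[0,0,2,0,0,0,-1],[0,0,1.9,0,0,0,-1],[0,0,0,0,0,0,-1]]'
python3 - <<'E'
from h import *;where()
from bench import r
for n in ("scene",):
    p=r.camera(n);f=p["frame"][:,:,::-1]
    cv2.imwrite(f"pics/{n}7.png",cv2.resize(f[130:330,190:420],None,fx=3,fy=3))
E
```

```text
time: 17.1
ee_pos: [0.516, 0.0386, 0.1306]
eef_rot: [0.685, 0.728, -0.001, -0.0]
ft_force: [0.1, -0.3, 0.4]
width: 0.0005
t 17.1 fix xy mm [ -1.  203.8] tip z mm 119.6 toolx fixdeg 90.0 zax [-0.002 -0.001 -1.   ] F [ 0.1 -0.3  0.4] w 0.0005 q [-0.67  0.2   0.57  1.9  -0.12  1.09  0.  ]
```

View pics/scene7.png

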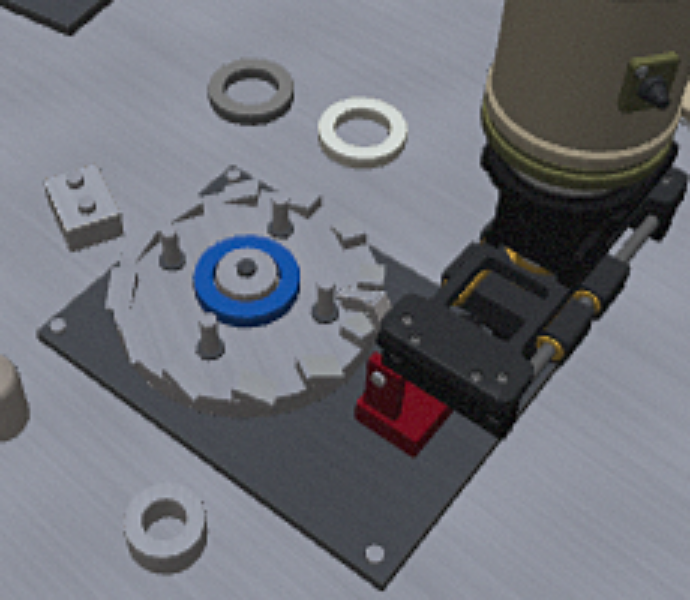

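```bash
python3 -m jog '[[-0.5,0,0,0,0,0,-1],[-0.5,0,0,0,0,0,-1],[-0.4,0,0,0,0,0,-1],[-0.4,0,0,0,0,0,-1],[-0.4,0,0,0,0,0,-1],[-0.4,0,0,0,0,0,-1],[-0.4,0,0,0,0,0,-1],[-0.4,0,0,0,0,0,-1],[-0.4,0,0,0,0,0,-1],[-0.4,0,0,0,0,0,-1],[-0.4,0,0,0,0,0,-1],[-0.4,0,0,0,0,0,-1],[-0.3,0,0,0,0,0,-1],[-0.3,0,0,0,0,0,-1],[-0.3,0,0,0,0,0,-1],[0,0,0,0,0,0,-1],[0,0,0,0,0,0,-1]]'
python3 -c "from h import *;where()"
python3 -m jog '[[0.5,0,0,0,0,0,-1],[1,0,0,0,0,0,-1],[0,0,-2,0,0,0,-1],[0,0,-3,0,0,0,-1],[2,0,-3,0,0,0,-1],[4,0,0,0,0,0,-1],[4,0,0,0,0,0,-1],[4,0,0,0,0,0,-1],[0,0,0,0,0,0,-1]]'
python3 - <<'E'
from h import *;where()
from bench import r
for n in ("scene","top"):
    p=r.camera(n);f=p["frame"][:,:,::-1]
    a=f[170:300,200:370] if n=="scene" else f[125:285,200:400]
    cv2.imwrite(f"pics/{n}8.png",cv2.resize(a,None,fx=4 if n=="top" else 4.6,fy=4 if n=="top" else 4.6,interpolation=cv2.INTER_CUBIC))
E
```

```text
time: 19.27
ee_pos: [0.5203, -0.019, 0.1315]
eef_rot: [0.685, 0.729, 0.0, -0.0]
ft_force: [-0.7, -0.1, 0.6]
width: 0.0005
t 19.27 fix xy mm [ -0.2 146.1] tip z mm 120.5 toolx fixdeg 90.0 zax [-0.  0. -1.] F [-0.7 -0.1  0.6] w 0.0005 q [-0.59  0.2   0.61  1.89 -0.13  1.09  0.13]
time: 20.4
ee_pos: [0.5099, 0.14, 0.2113]
eef_rot: [0.683, 0.731, 0.0, -0.0]
ft_force: [-0.2, 0.1, 0.2]
width: 0.0005
t 20.4 fix xy mm [ -0.9 305.5] tip z mm 200.3 toolx fixdeg 90.4 zax [-0.001  0.001 -1.   ] F [-0.2  0.1  0.2] w 0.0005 q [-0.8   0.13  0.49  1.77 -0.07  1.26 -0.23]
```

View pics/scene8.png

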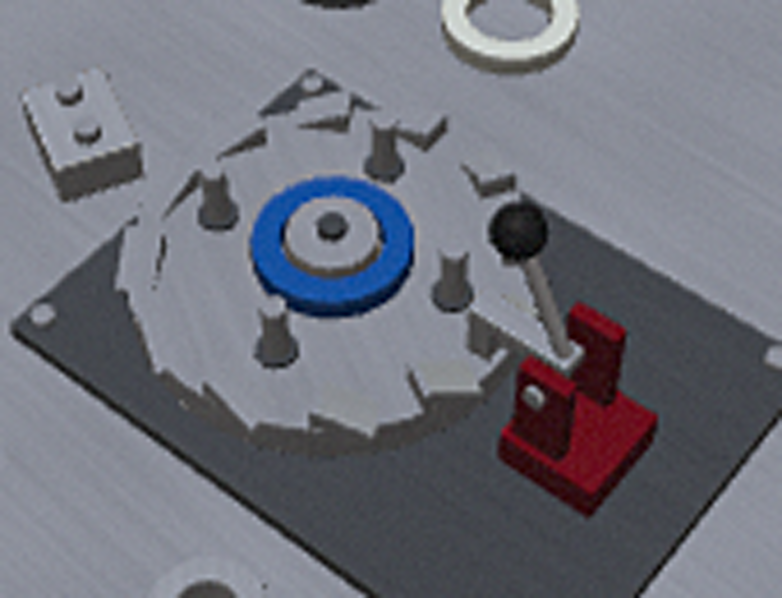

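View pics/top8.png

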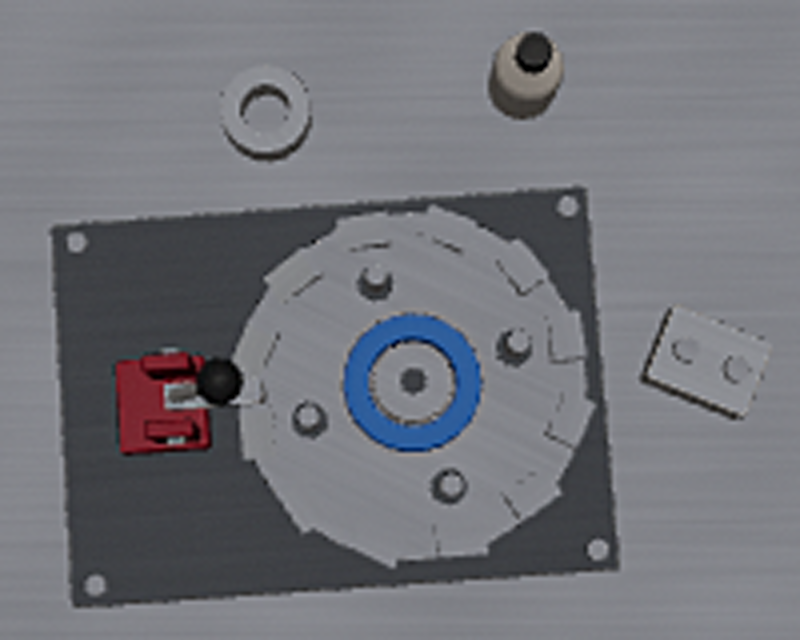

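```bash
python3 - <<'E'
from h import *
from bench import r
t=r.camera("top")
dialfit(t,(np.array([[377,274],[516,339],[449,480],[308,412]])+.5)/4-.5+[200,125])
g=t["frame"].copy();a=cv2.imread("pics/top0.png")[:,:,::-1]
for n,(x0,y0,x1,y1) in dict(collar=(250,136,285,170),bottle=(315,125,350,160),block=(355,198,396,235),rings=(310,280,400,335),knob=(240,212,266,230)).items():
    print(n,np.abs(g[y0:y1,x0:x1].astype(int)-a[y0:y1,x0:x1]).mean().round(2))
where()
r.close_job()
E
```

```text
dial [-0.521 -0.379 -0.923] [-0.4 -0.7  0.5  0.1  0.2  0.5 -0.3  0.1]
collar 7.06
bottle 6.7
block 7.09
rings 7.19
knob 5.07
t 20.55 fix xy mm [-2.000e-01  3.005e+02] tip z mm 200.5 toolx fixdeg 90.0 zax [-0. -0. -1.] F [-0.6 -0.1  0.3] w 0.0005 q [-0.8   0.13  0.5   1.77 -0.07  1.26 -0.22]
the job is handed in; nothing more can be done
```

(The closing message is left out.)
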